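Clip the sifter into the flour shaker with the tamper

ROBOT

A 6-joint arm with a two-finger parallel gripper is mounted at the origin on a cart in front of the work surface, level with it; the furniture and walls round the work are solid. World frame = base frame: x ahead of the robot, y to its left, z up, the work surface at z = 0. Lengths are in m, angles in rad, forces in N, time in s.
With the tool pointing down it reaches from about 0.4 to 0.925 m from the base axis. Payload 12.5 kg.
Tool frame: the origin (TCP) lies on the front face of the gripper's body, between the roots of the fingers; the fingertips stand 78 mm ahead of it and the grasp point (between the pads) lies 59 mm ahead of it; z points along the fingers, y is the direction in which the jaws open and shut (so a half turn about z gives the same grasp; the last joint's range is limited). The gripper opens to 95 mm and grips with 3 to 60 N. Pads are 20 mm wide; open, the fingers measure 119 mm over their backs; the gripper's body (75 mm by 180 mm) begins 59 mm behind the grasp point.
Start: joints at [1.155, 0.491, 1.559, -0, 1.092, -0.106], TCP at [0.191, 0.595, 0.292] pointing down, gripper open.
Joint ranges: [-3.1, 3.1], [-0.84, 2.19], [0.05, 2.79], [-1.13, 4.28], [0.06, 2.93], [-2.69, 2.69]. Speed limits (rad/s): [2.22, 2.22, 2.79, 3.14, 3.14, 3.14].

INTERFACE

Orientations are given as a rotation vector (axis times angle).
In Python, from plant import bot gives the robot as it stands.
- The arm moves only by the tool step_arm, never from a script. Its argument "targets" is a list of rows, each a list of 6 numbers: the shift along the tool's x, y, z in cm, then the turn, a rotation vector about the tool's x, y, z in degrees. A call has 1 to 10 rows; each row is the pose to reach, as a shift and turn from the pose measured when the call began, along the tool's axes at that moment; what a row does not reach only later rows make up. A row lasts 1/12 s, in which the tool goes at most 41.7 mm and 7.16 degrees, less where a joint would pass 70% of its speed; a pose out of reach is approached as far as the arm can. A call with a gripper value outside its range is refused whole. "hand" is the closure in counts, from 0 (fully open) to 255 (shut), set as the call begins (left out, the last holds). The fingers move at their own pace and stop on an object; "newtons" is the grip in N (left out, the last holds). Time passes only in rows, so rows that repeat a pose let the fingers close. It gives the time, the measured TCP pose, the force and the opening at its end, in the units of the state.
- bot.sense(): the state, without advancing time (a new reading comes with each control period).
- bot.read_camera(name): name is "side" or "top"; returns the picture (400x640x3 uint8, blue, green, red); there is no depth.
- bot.camera_model(name): a dict with "vfov" (degrees; the focal length in pixels is half the picture's height over the tangent of half this angle, whatever the lens; pixels are square), "cx", "cy" (the principal point, pixels), "T" (4x4, takes a point from camera to world coordinates). Camera axes: x right, y up, looking along -z (the intrinsics and any distortion apply to the point x, -y, -z); pixel columns grow to the right and rows downward; lengths in m; the calibration is good to about 2 mm. A picture is of the moment at which its call begins. camera_model takes no time and is no camera call.
- bot.sign_off(): hands the job in, once; it reports no verdict.
The state is a dict: "time": time; "qpos": joint angles; "dq": joint speeds; "joint_torque": joint torques, N m; "tool_pos": TCP position; "ee_rot": TCP orientation; "ft_force": force on the tool from outside, world axes, zero at the start; "torque": the same for the moment, N m; "finger_gap": finger opening in m.
Only numpy, scipy, OpenCV 4.12 (cv2) and the standard library are available. Lean on these libraries where they do the work, as an engineer would, in place of code of your own. Each camera call takes 0.05 s, during which the arm holds its last target.

TASK

The round sifter in the neck of the metal flour shaker is not clipped in yet. Take the wooden tamper, press the sifter straight down with it until it snaps home, pressing no harder than 25 N, and then stand the tamper upright on the worktop again, clear of the shaker. Keep your fingers off the sifter and leave the pepper mill, the white beaker and the salt shaker standing where they are.

Things in the scene. Friction and masses are not known exactly. Their poses are not given: they have to be found in the camera images.
- shaker_rim (a point): Flour shaker: plain round metal tub, 78 mm across, 90 mm high, fixed in place. This point is the centre of its open mouth, at rim height (z = 0.090). Its neck is a straight round bore 52 mm wide, open for 54 mm down. The sifter lies in it, its flat top 8 to 32 mm below the rim (differs each time, not measured).
- sifter (a joint): Grey disc with small holes, 49 mm wide, lying level in the shaker's neck, which guides it. Value: how far it is pressed down (m): 0 loose, 0.010 clipped home. Resistance: about 9 N at 2 mm, none at 5 mm; past that it snaps to 10 mm and stays (released earlier it springs back). Home is a firm stop: 10 N moves it 0.7 mm further, 25 N 1.4 mm; more than 25 N breaks it.
- tamper_mid (a point): Loose turned wooden pusher, 0.15 kg, round, standing on its flat foot, 150 mm high. The point is on its axis, 75 mm above the foot's face; z runs along the axis to the knob. From the foot up: foot 40 mm across to 45 mm up, body widening to 44 mm across up to 80 mm, waist (to grip) 28 mm across from 84 to 131 mm, then a knob 38 mm across.
- mill_mid (a point): Dark wooden pepper mill, a bystander: round, 58 mm across, 170 mm high, slim waist, small metal button on top; the point is on its axis, half-way up.
- beaker_mid (a point): White plastic beaker, a bystander: 75 mm across, 90 mm high, open top; the point is on its axis, half-way up.
- salt_mid (a point): Salt shaker, a bystander: grey and clear, 44 mm across, 90 mm high, round top; the point is on its axis, half-way up.
Mind the look-alikes: they are no part of the job. What is shaped like the part that bears tamper_mid but purple is not meant. What is shaped like the part that bears shaker_rim but red is not meant.

How it is judged:
By the outcome, as a careful person would: the job done as asked, in the order asked, and still so for the second after the job is handed in, with the robot touching nothing.
It also fails if it takes over 53 s, if anything falls off the work surface, if the arm or the gripper's body presses on something with over 40 N, if the wrist force passes 120 N, or if a joint passes its speed limit or range.

## Working session

There is one attempt and no reset: what is moved stays moved. The work goes in short steps, Python scripts to look and compute and a tool call to move; the robot and the scene stay as the last step left them, time stands still between calls to the robot, and variables do not carry over. Pictures are saved under pics/ and viewed, and the job is handed in when it is done.

Besides the shell and the picture viewer there is one more tool, called after "Emit:" in YAML: its name, and indented under it one key for each argument. step_arm: Moves the arm, as the interface text tells. Its arguments: {"type":"object","properties":{"targets":{"type":"array","items":{"type":"array","items":{"type":"number"}}},"hand":{"type":"number"},"newtons":{"type":"number"}},"required":["targets"]}

```bash
mkdir -p pics; ls; python3 - <<'E'
from plant import bot
import cv2
s=bot.sense()
for k,v in s.items(): print(k,v)
for n in ("side","top"):
    m=bot.camera_model(n); print(n,m)
    cv2.imwrite(f"pics/{n}0.png",bot.read_camera(n))
E
```

```text
pics
time 0.0
qpos [ 1.15537912e+00  4.91557818e-01  1.55944843e+00  7.73041097e-07
  1.09168969e+00 -1.05605007e-01]
dq [ 4.94971573e-05  3.95202433e-04  9.65783474e-04  3.45075521e-04
 -9.19834369e-04  2.51610187e-03]
joint_torque [-3.83459803e-03 -6.12634349e+01 -2.58176923e+01  6.91279862e-02
  4.82607284e-02 -1.10038154e-04]
tool_pos [0.19046792 0.5951071  0.29166313]
ee_rot [-4.84664468e-01 -3.10369334e+00  1.67413389e-03]
ft_force [-0.12970915 -0.06200197  0.48445337]
torque [-0.04950616  0.03888079 -0.07723961]
finger_gap 0.09500099796576524
side {'vfov': 52.2747928065658, 'cx': 313.48169423035694, 'cy': 200.18227532483618, 'T': array([[ 0.8169115 ,  0.37256929, -0.44028141,  0.11193055],
       [-0.57670715,  0.53827204, -0.61455031, -0.7851506 ],
       [ 0.0080286 ,  0.75594665,  0.65458399,  0.72826954],
       [ 0.        ,  0.        ,  0.        ,  1.        ]])}
top {'vfov': 47.00642132998452, 'cx': 311.8909191139371, 'cy': 207.78503709756743, 'T': array([[-0.01832112,  0.99416888, -0.10626654,  0.43593382],
       [-0.99982624, -0.01858287, -0.00147336, -0.19684254],
       [-0.00343951,  0.10622108,  0.99433659,  1.0492979 ],
       [ 0.        ,  0.        ,  0.        ,  1.        ]])}
```

View pics/side0.png

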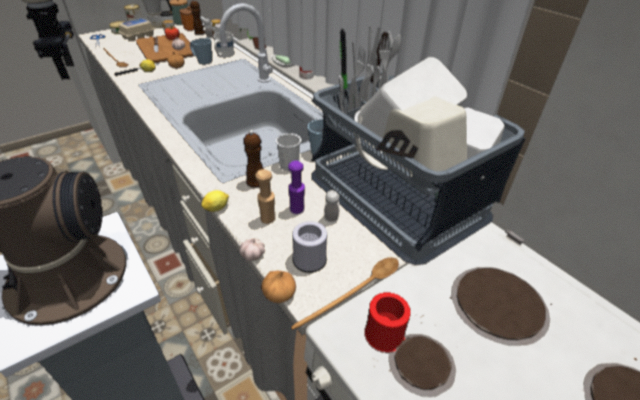

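View pics/top0.png

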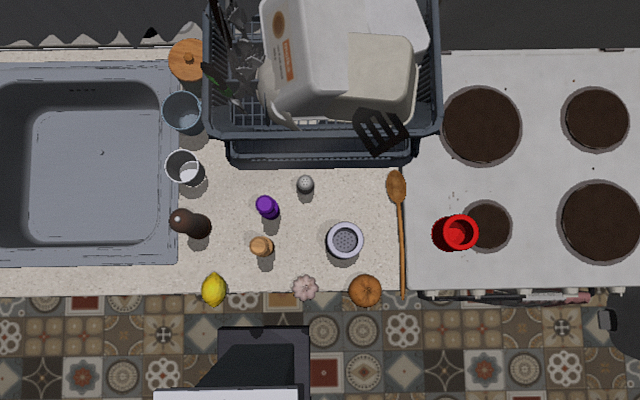

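The side view shows the wooden tamper at (266,195), the purple look-alike at (297,187), the grey shaker at (310,245), the mill at (254,160), the beaker at (288,150), the salt at (331,205) and the red look-alike at (387,320). In the top view the tamper is at (261,245), the shaker at (345,240), the salt at (305,184), the purple one at (267,207), the mill at (190,223) and the beaker at (184,168).

```bash
cat > h.py <<'E'
import numpy as np, cv2
from plant import bot
def ray(n,u,v):
    m=bot.camera_model(n); f=200/np.tan(np.radians(m['vfov']/2)); T=m['T']
    d=T[:3,:3]@np.array([(u-m['cx'])/f,-(v-m['cy'])/f,-1]); return T[:3,3],d/np.linalg.norm(d)
def onz(n,u,v,z):
    o,d=ray(n,u,v); return o+d*(z-o[2])/d[2]
def proj(n,p):
    m=bot.camera_model(n); f=200/np.tan(np.radians(m['vfov']/2)); T=m['T']
    c=T[:3,:3].T@(np.asarray(p)-T[:3,3]); return m['cx']+f*c[0]/-c[2], m['cy']-f*c[1]/-c[2]
E
python3 - <<'E'
import cv2
t=cv2.imread('pics/top0.png');s=cv2.imread('pics/side0.png')
c=t[150:290,160:380]; cv2.imwrite('pics/topc.png',cv2.resize(c,None,fx=3.6,fy=3.6,interpolation=cv2.INTER_CUBIC))
c=s[125:285,220:420]; cv2.imwrite('pics/sidec.png',cv2.resize(c,None,fx=3.7,fy=3.7,interpolation=cv2.INTER_CUBIC))
E
```

```text
(no output)
```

View pics/topc.png

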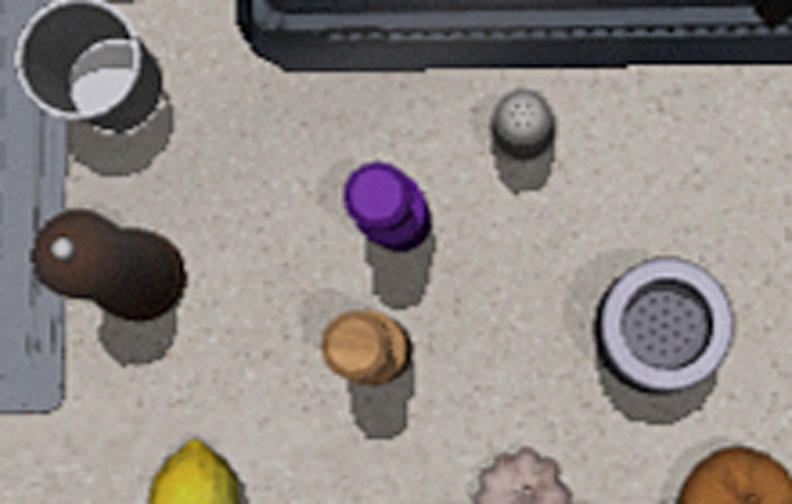

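View pics/sidec.png

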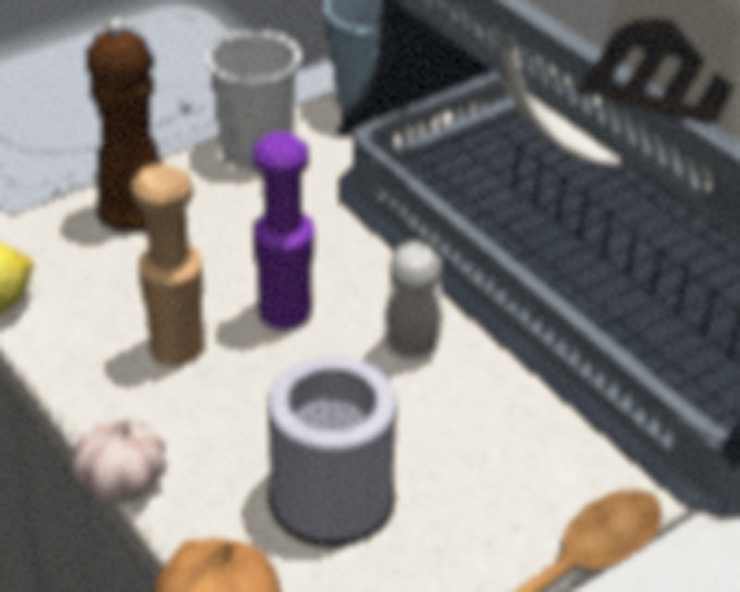

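```bash
python3 - <<'E'
from h import *
t=cv2.imread('pics/top0.png');s=cv2.imread('pics/side0.png')
for n,im,(u,v) in (('top',t,(345,240)),('side',s,(310,232))):
    R=26; x0,y0=u-R,v-R
    k=8; c=cv2.resize(im[y0:v+R,x0:u+R],None,fx=k,fy=k,interpolation=cv2.INTER_CUBIC).astype(int)
    b,g,r=c[...,0],c[...,1],c[...,2]
    m=((b-r>3)&(b>150)).astype(np.uint8)
    cs,h=cv2.findContours(m,cv2.RETR_CCOMP,cv2.CHAIN_APPROX_NONE)
    for i,q in enumerate(cs):
        if cv2.contourArea(q)>2000:
            e=cv2.fitEllipse(q); uu,vv=(e[0][0]+.5)/k+x0-.5,(e[0][1]+.5)/k+y0-.5
            print(n,'hole' if h[0][i][3]>=0 else 'outer',uu,vv,np.array(e[1])/k,onz(n,uu,vv,.09))
# tamper
for n,im,(x0,x1,y0,y1) in (('top',t,(240,285,228,265)),('side',s,(250,284,160,230))):
    k=6;c=cv2.resize(im[y0:y1,x0:x1],None,fx=k,fy=k,interpolation=cv2.INTER_CUBIC)
    hsv=cv2.cvtColor(c,cv2.COLOR_BGR2HSV)
    m=((hsv[...,1]>85)&(hsv[...,0]>5)&(hsv[...,0]<25)).astype(np.uint8)
    cv2.imwrite(f'pics/tm_{n}.png',np.hstack([c,cv2.cvtColor(m*255,cv2.COLOR_GRAY2BGR)]))
    cs,_=cv2.findContours(m,cv2.RETR_EXTERNAL,cv2.CHAIN_APPROX_NONE)
    q=max(cs,key=cv2.contourArea); print(n,np.array(cv2.boundingRect(q))/k+[x0,y0,0,0], cv2.minAreaRect(q))
    if n=='side':
        for row in range(0,m.shape[0],12):
            xs=np.where(m[row])[0]
            if len(xs): print(row/k+y0, (xs.min())/k+x0, xs.max()/k+x0)
E
```

```text
top outer 344.9942283630371 239.5429916381836 [35.22050476 35.37937164] [ 0.47068591 -0.26310892  0.09      ]
top hole 345.0129089355469 239.56255531311035 [25.95631599 26.27284622] [ 0.47064455 -0.26314674  0.09      ]
side outer 309.5036964416504 233.71155738830566 [24.07251167 33.91028976] [ 0.46955987 -0.27238202  0.09      ]
side hole 309.64907455444336 230.6494483947754 [12.39052105 25.32334137] [ 0.47519103 -0.26484012  0.09      ]
top [249.5        236.5         24.83333333  20.66666667] ((131.0, 112.5), (123.0, 148.0), 90.0)
side [250.         160.          24.          63.16666667] ((71.90174865722656, 185.9775390625), (387.8429870605469, 133.69338989257812), 82.3160171508789)
160.0 250.0 258.8333333333333
162.0 250.0 259.5
164.0 250.0 260.5
166.0 250.0 261.3333333333333
168.0 250.0 262.1666666666667
170.0 250.0 264.3333333333333
172.0 250.0 269.3333333333333
174.0 250.0 270.6666666666667
176.0 250.0 271.0
178.0 250.66666666666666 270.5
180.0 250.0 269.1666666666667
182.0 250.0 268.6666666666667
184.0 250.0 268.8333333333333
186.0 250.83333333333334 268.8333333333333
188.0 260.8333333333333 269.1666666666667
190.0 261.3333333333333 269.3333333333333
192.0 261.1666666666667 270.1666666666667
194.0 259.6666666666667 273.3333333333333
196.0 258.5 273.8333333333333
198.0 258.6666666666667 273.6666666666667
200.0 259.0 273.5
202.0 259.1666666666667 273.3333333333333
204.0 259.6666666666667 273.3333333333333
206.0 260.0 273.1666666666667
208.0 260.6666666666667 273.1666666666667
210.0 261.0 273.1666666666667
212.0 261.1666666666667 273.3333333333333
214.0 261.3333333333333 273.5
216.0 261.5 273.5
218.0 261.3333333333333 273.6666666666667
220.0 261.8333333333333 273.1666666666667
222.0 263.3333333333333 269.5
```

View pics/tm_top.png

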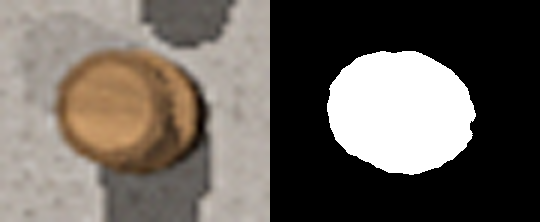

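View pics/tm_side.png

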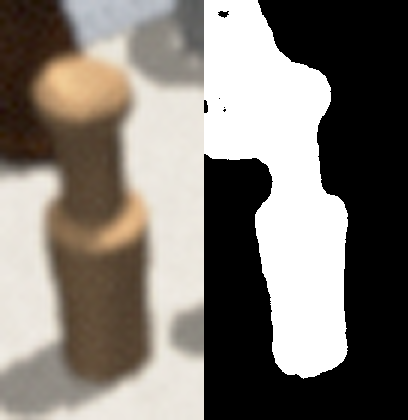

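```bash
cat >> h.py <<'E'
def overlay(n,im,circs,box,k,out):
    x0,y0,x1,y1=box
    c=cv2.resize(im[y0:y1,x0:x1],None,fx=k,fy=k,interpolation=cv2.INTER_CUBIC)
    for (x,y,z,r,col) in circs:
        P=np.array([proj(n,(x+r*np.cos(a),y+r*np.sin(a),z)) for a in np.linspace(0,6.283,60)])
        P=((P-[x0,y0]+.5)*k-.5).round().astype(int); cv2.polylines(c,[P],True,col,1)
    cv2.imwrite(out,c)
E
python3 - <<'E'
from h import *
t=cv2.imread('pics/top0.png');s=cv2.imread('pics/side0.png')
print(onz('top',257.8,246.3,.15), proj('side',(.4707,-.2631,.09)))
p=onz('top',257.8,246.3,.15)
G=(0,255,0);R=(0,0,255)
C=[(.4707,-.2631,.09,.039,G),(.4707,-.2631,.09,.026,G),(.4707,-.2631,0,.039,G),
 (p[0],p[1],.15,.015,R),(p[0],p[1],.14,.019,R),(p[0],p[1],.08,.022,R),(p[0],p[1],0,.02,R)]
overlay('top',t,C,(235,210,375,275),5,'pics/o1.png')
overlay('side',s,C,(245,160,345,280),5,'pics/o2.png')
E
```

```text
[ 0.45849902 -0.08867132  0.15      ] (np.float64(307.52121759499596), np.float64(231.01513259238243))
```

View pics/o1.png

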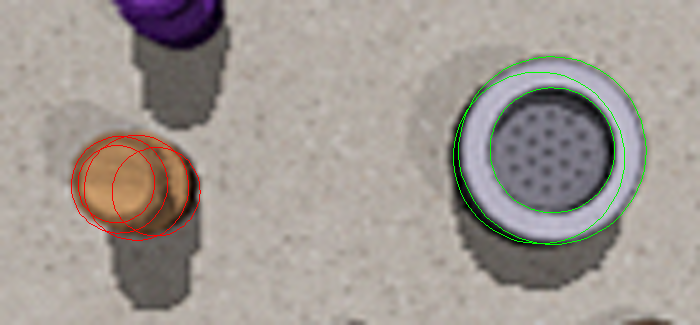

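View pics/o2.png

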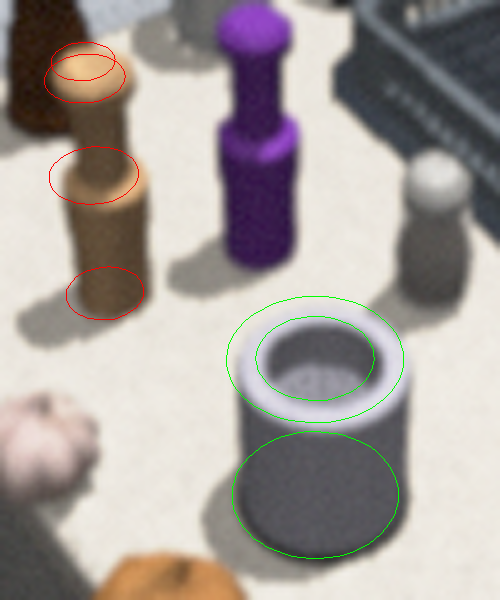

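```bash
cat >> h.py <<'E'
from scipy.spatial.transform import Rotation as Ro
def tri(ut,us):
    A=[];b=[]
    for n,u in (('top',ut),('side',us)):
        o,d=ray(n,*u); M=np.eye(3)-np.outer(d,d); A.append(M); b.append(M@o)
    A=np.vstack(A);b=np.hstack(b); x=np.linalg.lstsq(A,b,rcond=None)[0]; return x,np.linalg.norm(A@x-b)
def row(goal_pos,yaw=None):
    """row (cm,deg) for tool down with tool y at world angle yaw(deg)"""
    s=bot.sense(); R=Ro.from_rotvec(s['ee_rot'])
    d=R.inv().apply(np.array(goal_pos)-s['tool_pos'])*100
    t=np.zeros(3)
    if yaw is not None:
        y=np.array([np.cos(np.radians(yaw)),np.sin(np.radians(yaw)),0]);z=np.array([0,0,-1.]);x=np.cross(y,z)
        G=Ro.from_matrix(np.c_[x,y,z]); t=np.degrees((R.inv()*G).as_rotvec())
    return np.round(d,2),np.round(t,2)
E
python3 - <<'E'
from h import *
s=bot.sense(); print(Ro.from_rotvec(s['ee_rot']).as_matrix().round(3), s['time'])
print('rim',tri((345,239.55),(309.6,232.5)))
print('tamper knob',tri((257.8,246.3),(245+88/5,160+68/5)))
# bystanders, axis at z top
k=3.6
for nm,u,v,z,su,sv in (('mill button',62,248,.17,115,25),('beaker rim',80,58,.09,255,55),('salt top',523,117,.09,415,258),('purple top',378,193,.15,281,148)):
    a=(160+u/k,150+v/k); b=(220+su/3.7,125+sv/3.7)
    print(nm,onz('top',*a,z).round(3),onz('side',*b,z).round(3),tri(a,b))
E
```

```text
[[-0.952  0.305 -0.   ]
 [ 0.305  0.952 -0.001]
 [ 0.    -0.001 -1.   ]] 0.1
rim (array([ 0.47267572, -0.26456259,  0.08515391]), np.float64(0.003017061821574707))
tamper knob (array([ 0.46006889, -0.08869699,  0.14384966]), np.float64(0.0022744412999008705))
mill button [0.513 0.063 0.17 ] [0.511 0.052 0.17 ] (array([0.51527031, 0.06507504, 0.16187154]), np.float64(0.0020116889014006123))
beaker rim [0.632 0.078 0.09 ] [0.636 0.071 0.09 ] (array([0.63592084, 0.07714795, 0.08683457]), np.float64(0.004596108347410001))
salt top [ 0.592 -0.182  0.09 ] [ 0.59  -0.195  0.09 ] (array([ 0.59640597, -0.1836495 ,  0.07863752]), np.float64(0.003614546033384117))
purple top [ 0.542 -0.103  0.15 ] [ 0.541 -0.113  0.15 ] (array([ 0.54443151, -0.10350312,  0.14288288]), np.float64(0.0025433398685389425))
```

Emit:
step_arm:
  targets:
    - [-3.2,-2.6,0,0,0,-2]
    - [-6.5,-5.2,0,0,0,-4]
    - [-9.7,-7.7,0,0,0,-6]
    - [-13,-10.3,0,0,0,-8]
    - [-16.2,-12.9,0,0,0,-10]
    - [-19.4,-15.5,0,0,0,-12]
    - [-22.7,-18.1,0,0,0,-14]
    - [-25.9,-20.6,0,0,0,-16]
    - [-29.2,-23.2,0,0,0,-17.8]
    - [-32.4,-25.8,0,0,0,-17.8]
  hand: 0
  newtons: 50

```text
time: 0.93
tool_pos: [0.4211, 0.2488, 0.2919]
ee_rot: [0.005, -3.141, 0.001]
ft_force: [0.9, 0.6, -0.6]
finger_gap: 0.095
```

```bash
python3 - <<'E'
from h import *
s=bot.sense(); print(s['time'],s['tool_pos'],s['qpos'],s['ft_force'])
print(row((.459,-.091,.27),90))
E
```

```text
0.9333 [0.42105834 0.24879548 0.29191717] [ 3.98797504e-01  2.99262026e-01  1.88301147e+00 -8.11924924e-04
  9.60115829e-01 -1.17456203e+00] [ 0.88726636  0.59550369 -0.56921418]
(array([ -3.69, -33.99,   2.22]), array([-0.05, -0.03,  0.17]))
```

Emit:
step_arm:
  targets:
    - [-0.4,-3.5,0,0,0,0]
    - [-0.8,-7,0,0,0,0]
    - [-1.2,-10.5,0.3,0,0,0]
    - [-1.6,-14,0.6,0,0,0]
    - [-2,-17.5,1,0,0,0]
    - [-2.4,-21,1.4,0,0,0]
    - [-2.8,-24.5,1.8,0,0,0]
    - [-3.2,-28,2.2,0,0,0]
    - [-3.5,-31.5,2.2,0,0,0]
    - [-3.7,-34,2.2,0,0,0]

```text
time: 1.77
tool_pos: [0.459, -0.0936, 0.2699]
ee_rot: [0.003, -3.141, 0.001]
ft_force: [-0.2, 1.1, -0.5]
finger_gap: 0.0952
```

```bash
python3 - <<'E'
from h import *
print(row((.459,-.091,.27),90))
for n in('top','side'): cv2.imwrite(f'pics/{n}1.png',bot.read_camera(n))
t=cv2.imread('pics/top1.png');s=cv2.imread('pics/side1.png')
a=cv2.resize(t[170:300,180:380],None,fx=3,fy=3);b=cv2.resize(s[70:250,180:380],None,fx=3,fy=3)
cv2.imwrite('pics/t1c.png',a);cv2.imwrite('pics/s1c.png',b)
p=bot.sense()['tool_pos'];R=Ro.from_rotvec(bot.sense()['ee_rot'])
for q in ((0,.0475,.078),(0,-.0475,.078)): 
  w=p+R.apply(q); print(w,proj('side',w),proj('top',w))
E
```

```text
(array([-0.  ,  0.26, -0.01]), array([-0.05, -0.06,  0.11]))
[ 0.45932435 -0.04668275  0.19184419] (np.float64(251.1922041015297), np.float64(148.52162813662164)) (np.float64(232.51925771663883), np.float64(245.75528619741155))
[ 0.45927764 -0.14168267  0.19196139] (np.float64(271.95213479059146), np.float64(168.30263480955452)) (np.float64(283.58351756590514), np.float64(244.835648598895))
```

View pics/t1c.png

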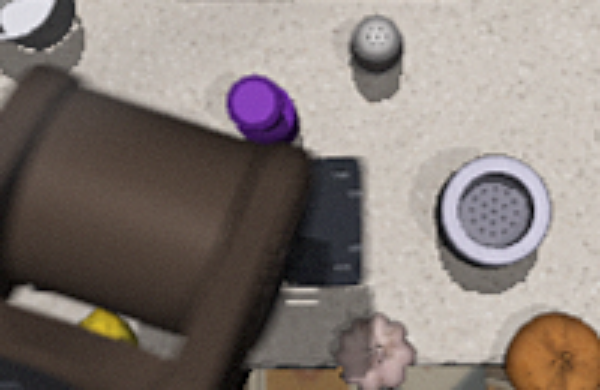

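View pics/s1c.png

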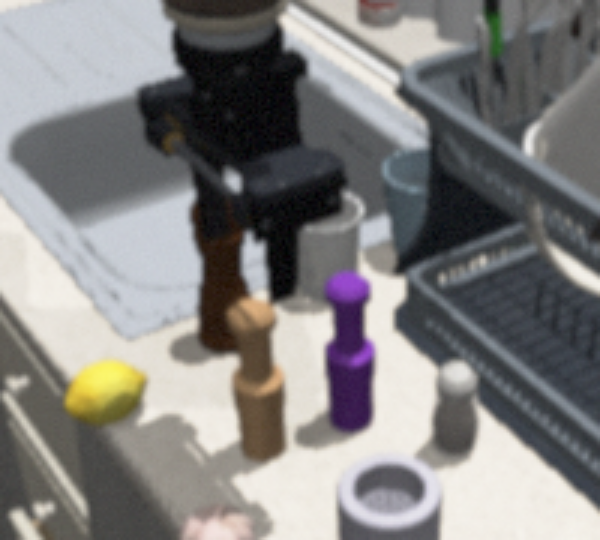

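The top view shows the gripper over the tamper, with the purple piece clear of it. In the side view the fingertips are at about (252,148) and (274,169), within 2 px of the prediction. I'm going down.

Emit:
step_arm:
  targets:
    - [0,0.3,1,0,0,0]
    - [0,0.3,3,0,0,0]
    - [0,0.3,5,0,0,0]
    - [0,0.3,7,0,0,0]
    - [0,0.3,8.5,0,0,0]
    - [0,0.3,9.5,0,0,0]
    - [0,0.3,10.2,0,0,0]
    - [0,0.3,10.2,0,0,0]

```text
time: 2.53
tool_pos: [0.4589, -0.0906, 0.1668]
ee_rot: [-0.0, -3.139, 0.001]
ft_force: [0.9, -0.2, -0.5]
finger_gap: 0.0952
```

```bash
python3 - <<'E'
from h import *
for n in('top','side'): cv2.imwrite(f'pics/{n}2.png',bot.read_camera(n))
s=cv2.imread('pics/side2.png')
cv2.imwrite('pics/s2c.png',cv2.resize(s[110:250,200:360],None,fx=4,fy=4))
E
```

```text
(no output)
```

View pics/s2c.png

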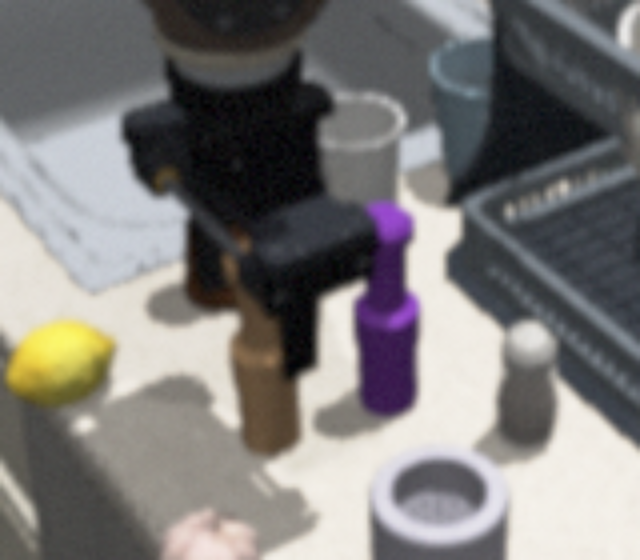

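The tamper stands between the fingers and is untouched. I'm closing.

Emit:
step_arm:
  targets:
    - [0,0,0,0,0,0]
    - [0,0,0,0,0,0]
    - [0,0,0,0,0,0]
    - [0,0,0,0,0,0]
    - [0,0,0,0,0,0]
    - [0,0,0,0,0,0]
    - [0,0,0,0,0,0]
    - [0,0,0,0,0,0]
  hand: 255
  newtons: 45

```text
time: 3.3
tool_pos: [0.4594, -0.0909, 0.1681]
ee_rot: [-0.0, -3.141, 0.002]
ft_force: [0.1, -0.2, -0.2]
finger_gap: 0.0471
```

Emit:
step_arm:
  targets:
    - [0,0,0,0,0,0]
    - [0,0,0,0,0,0]
    - [0,0,0,0,0,0]
    - [0,0,0,0,0,0]
    - [0,0,0,0,0,0]
    - [0,0,0,0,0,0]
    - [0,0,0,0,0,0]

```text
time: 3.88
tool_pos: [0.4594, -0.0909, 0.1681]
ee_rot: [-0.0, -3.141, 0.002]
ft_force: [0.4, -0.2, 0.3]
finger_gap: 0.0369
```

Emit:
step_arm:
  targets:
    - [0,0,0,0,0,0]
    - [0,0,0,0,0,0]
    - [0,0,0,0,0,0]
    - [0,0,0,0,0,0]
    - [0,0,0,0,0,0]
    - [0,0,0,0,0,0]
    - [0,0,0,0,0,0]

```text
time: 4.47
tool_pos: [0.4594, -0.0909, 0.1681]
ee_rot: [-0.0, -3.141, 0.002]
ft_force: [0.4, -0.8, 0.5]
finger_gap: 0.0368
```

```bash
python3 - <<'E'
from h import *
for n in('top','side'): cv2.imwrite(f'pics/{n}3.png',bot.read_camera(n))
s=cv2.imread('pics/side3.png')
cv2.imwrite('pics/s3c.png',cv2.resize(s[110:250,200:360],None,fx=4,fy=4))
E
```

```text
(no output)
```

View pics/s3c.png

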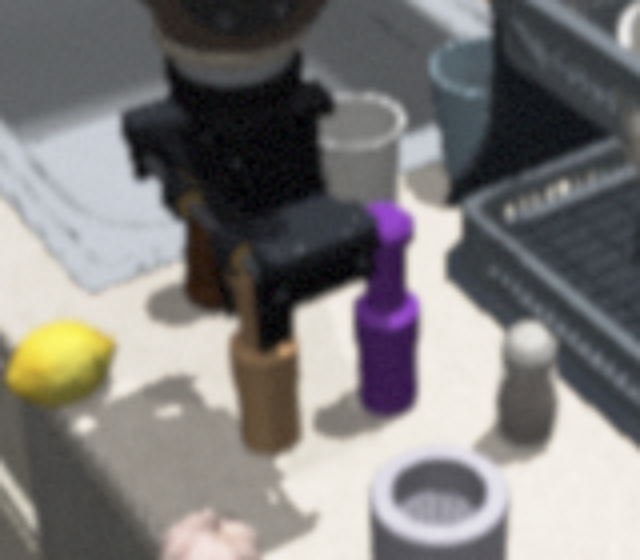

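```bash
python3 - <<'E'
from h import *
s=cv2.imread('pics/side3.png')
p=bot.sense()['tool_pos'];x,y=p[:2]; print(p)
G=(0,255,0);R=(0,0,255)
# shift estimated side bias by comparing foot
overlay('side',s,[(x,y,.0,.02,G),(x,y,.08,.022,G),(x,y,.084,.014,G),(x,y,.131,.014,R),(x,y,.14,.019,R),(x,y-.0185,.09,.002,R),(x,y-.0305,.09,.002,R)],(235,150,300,230),9,'pics/o3.png')
E
```

```text
[ 0.45938786 -0.09094435  0.16813326]
```

View pics/o3.png

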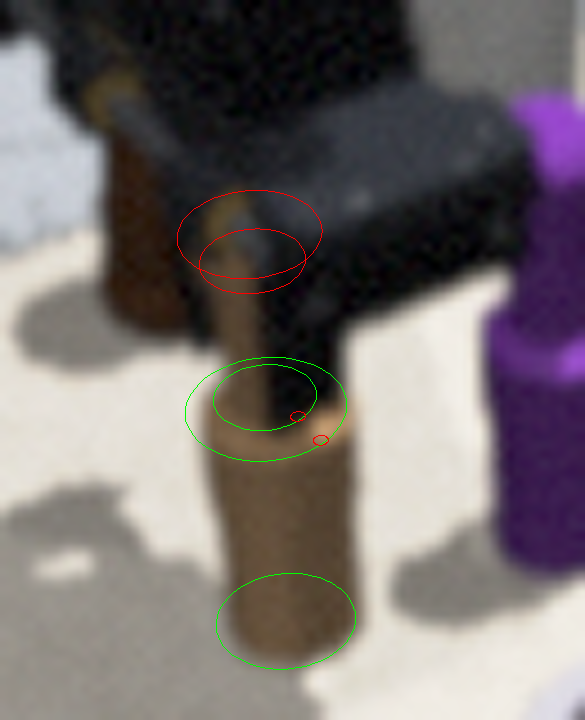

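The gap stopped at 37 mm rather than the waist's 28 mm, so the tips are on the shoulder or the finger roots are on the knob. I'll open slightly, shift up and retry.

Emit:
step_arm:
  targets:
    - [0,0,0,0,0,0]
    - [0,0,0,0,0,0]
    - [0,0,0,0,0,0]
    - [0,0,-0.3,0,0,0]
    - [0,0,-0.6,0,0,0]
    - [0,0,-0.6,0,0,0]
  hand: 125

```text
time: 5.07
tool_pos: [0.4596, -0.091, 0.1747]
ee_rot: [0.0, 3.141, -0.002]
ft_force: [-0.7, -0.0, -0.3]
finger_gap: 0.0483
```

Emit:
step_arm:
  targets:
    - [0,0,0,0,0,0]
    - [0,0,0,0,0,0]
    - [0,0,0,0,0,0]
    - [0,0,0,0,0,0]
    - [0,0,0,0,0,0]
    - [0,0,0,0,0,0]
    - [0,0,0,0,0,0]
    - [0,0,0,0,0,0]
  hand: 255

```text
time: 5.73
tool_pos: [0.4596, -0.091, 0.1748]
ee_rot: [0.0, 3.141, -0.002]
ft_force: [-1.2, -0.3, 4.8]
finger_gap: 0.0372
```

Emit:
step_arm:
  targets:
    - [0,0,0,0,0,0]
    - [0,0,0,0,0,0]
    - [0,0,0,0,0,0]
    - [0,0,0.4,0,0,0]
    - [0,0,0.8,0,0,0]
    - [0,0,1.15,0,0,0]
    - [0,0,1.15,0,0,0]
  hand: 125

```text
time: 6.32
tool_pos: [0.4594, -0.091, 0.1624]
ee_rot: [-0.0, -3.141, 0.002]
ft_force: [-0.3, -0.5, -0.2]
finger_gap: 0.0482
```

Emit:
step_arm:
  targets:
    - [0,0,0,0,0,0]
    - [0,0,0,0,0,0]
    - [0,0,0,0,0,0]
    - [0,0,0,0,0,0]
    - [0,0,0,0,0,0]
    - [0,0,0,0,0,0]
    - [0,0,0,0,0,0]
    - [0,0,0,0,0,0]
  hand: 255
  newtons: 20

```text
time: 6.98
tool_pos: [0.4593, -0.0909, 0.1624]
ee_rot: [-0.0, -3.141, 0.002]
ft_force: [0.2, -0.4, -1.8]
finger_gap: 0.0369
```

```bash
python3 - <<'E'
from h import *
for n in('top','side'): cv2.imwrite(f'pics/{n}4.png',bot.read_camera(n))
s=cv2.imread('pics/side4.png')
cv2.imwrite('pics/s4c.png',cv2.resize(s[140:240,230:310],None,fx=6,fy=6,interpolation=cv2.INTER_CUBIC))
t=cv2.imread('pics/top4.png')
cv2.imwrite('pics/t4c.png',cv2.resize(t[170:300,180:380],None,fx=3,fy=3))
E
```

```text
(no output)
```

View pics/s4c.png

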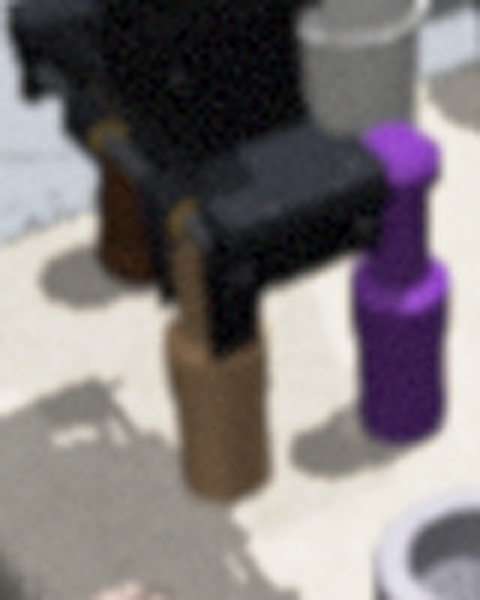

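View pics/t4c.png

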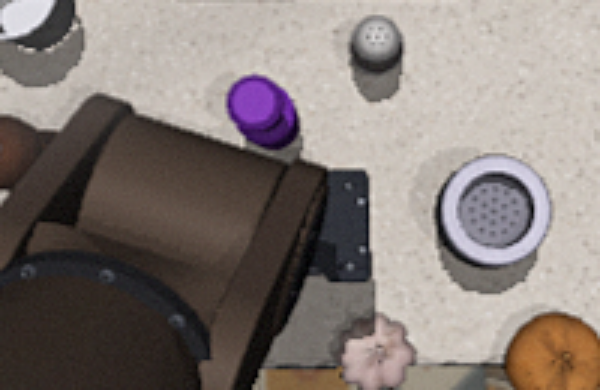

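The gap is about 37 mm at every height, and the vertical force changes sign with height. So the finger roots are holding the 38 mm knob. I'll grip it at the neutral height (TCP z ≈ 0.168) and test-lift a little.

Emit:
step_arm:
  targets:
    - [0,0,0,0,0,0]
    - [0,0,0,0,0,0]
    - [0,0,0,0,0,0]
    - [0,0,-0.4,0,0,0]
    - [0,0,-0.6,0,0,0]
    - [0,0,-0.6,0,0,0]
  hand: 125
  newtons: 50

```text
time: 7.58
tool_pos: [0.4595, -0.091, 0.169]
ee_rot: [-0.0, -3.141, 0.002]
ft_force: [-0.0, 0.9, -0.5]
finger_gap: 0.0484
```

Emit:
step_arm:
  targets:
    - [0,0,0,0,0,0]
    - [0,0,0,0,0,0]
    - [0,0,0,0,0,0]
    - [0,0,0,0,0,0]
    - [0,0,0,0,0,0]
    - [0,0,0,0,0,0]
    - [0,0,0,0,0,0]
    - [0,0,0,0,0,0]
  hand: 255

```text
time: 8.25
tool_pos: [0.4596, -0.091, 0.1691]
ee_rot: [0.0, 3.141, -0.002]
ft_force: [-0.0, -1.2, 3.4]
finger_gap: 0.0365
```

Emit:
step_arm:
  targets:
    - [0,0,-0.3,0,0,0]
    - [0,0,-0.6,0,0,0]
    - [0,0,-1,0,0,0]
    - [0,0,-1.5,0,0,0]
    - [0,0,-1.5,0,0,0]
    - [0,0,-1.5,0,0,0]

```text
time: 8.75
tool_pos: [0.4597, -0.091, 0.1844]
ee_rot: [0.0, 3.141, -0.003]
ft_force: [-0.3, 1.2, -1.0]
finger_gap: 0.0369
```

```bash
python3 - <<'E'
from h import *
for n in('top','side'): cv2.imwrite(f'pics/{n}5.png',bot.read_camera(n))
s=cv2.imread('pics/side5.png')
cv2.imwrite('pics/s5c.png',cv2.resize(s[140:240,230:310],None,fx=6,fy=6,interpolation=cv2.INTER_CUBIC))
print(bot.sense()['ft_force'],bot.sense()['torque'])
E
```

```text
[ 1.15484933 -0.45541216 -1.72558844] [ 0.07530453 -0.01604231 -0.00734263]
```

View pics/s5c.png

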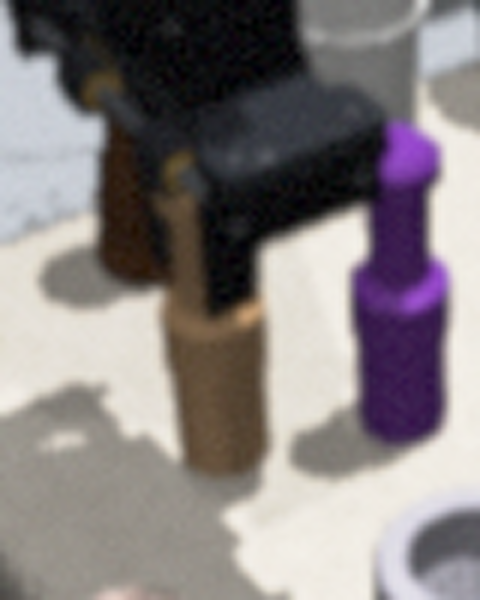

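The tamper hangs upright and clear of the worktop, and the knob grip holds. I'm lifting it and moving above the shaker.

Emit:
step_arm:
  targets:
    - [0,0,-0.8,0,0,0]
    - [0,0,-2,0,0,0]
    - [0,0,-3.4,0,0,0]
    - [0,0,-5,0,0,0]
    - [0,0,-6.6,0,0,0]
    - [0,0,-8.2,0,0,0]
    - [0,0,-9.5,0,0,0]
    - [0,0,-10.2,0,0,0]
    - [0,0,-10.5,0,0,0]
    - [0,0,-10.5,0,0,0]

```text
time: 9.68
tool_pos: [0.4595, -0.0908, 0.2895]
ee_rot: [0.0, 3.141, -0.003]
ft_force: [0.7, 0.2, -2.6]
finger_gap: 0.0367
```

```bash
python3 - <<'E'
from h import *
print(row((.4708,-.2635,.290),90))
E
```

```text
(array([ -1.13, -17.27,  -0.02]), array([-0.1 ,  0.04, -0.01]))
```

Emit:
step_arm:
  targets:
    - [-0.1,-1,0,0,0,0]
    - [-0.2,-2.5,0,0,0,0]
    - [-0.3,-4.5,0,0,0,0]
    - [-0.5,-7,0,0,0,0]
    - [-0.6,-9.5,0,0,0,0]
    - [-0.8,-12,0,0,0,0]
    - [-0.9,-14.2,0,0,0,0]
    - [-1,-15.8,0,0,0,0]
    - [-1.1,-16.9,0,0,0,0]
    - [-1.1,-17.3,0,0,0,0]

```text
time: 10.52
tool_pos: [0.4704, -0.2653, 0.2891]
ee_rot: [0.002, 3.142, -0.002]
ft_force: [-0.0, 0.6, -2.7]
finger_gap: 0.037
```

Emit:
step_arm:
  targets:
    - [0,0,0,0,0,0]
    - [0,0,0,0,0,0]
    - [0,0,0,0,0,0]
    - [0,0,0,0,0,0]

```text
time: 10.85
tool_pos: [0.4705, -0.2645, 0.2892]
ee_rot: [0.001, 3.141, -0.002]
ft_force: [-0.3, -0.1, -1.7]
finger_gap: 0.0365
```

```bash
python3 - <<'E'
from h import *
for n in('top','side'): cv2.imwrite(f'pics/{n}6.png',bot.read_camera(n))
s=cv2.imread('pics/side6.png');t=cv2.imread('pics/top6.png')
st=bot.sense();x,y=st['tool_pos'][:2];print(st['tool_pos'],st['ft_force'],st['torque'])
zf=st['tool_pos'][2]-.169
G=(0,255,0);R=(0,0,255)
overlay('side',s,[(x,y,zf,.02,G),(x,y,zf+.045,.02,G),(.4708,-.2635,.09,.026,R),(.4708,-.2635,.09,.039,R)],(270,120,360,280),5,'pics/o6.png')
cv2.imwrite('pics/t6c.png',cv2.resize(t[170:300,250:430],None,fx=4,fy=4))
E
```

```text
[ 0.47050735 -0.26468146  0.28926296] [-0.49357623 -0.37108858 -2.22132381] [ 0.03029955  0.04215429 -0.00011621]
```

View pics/o6.png

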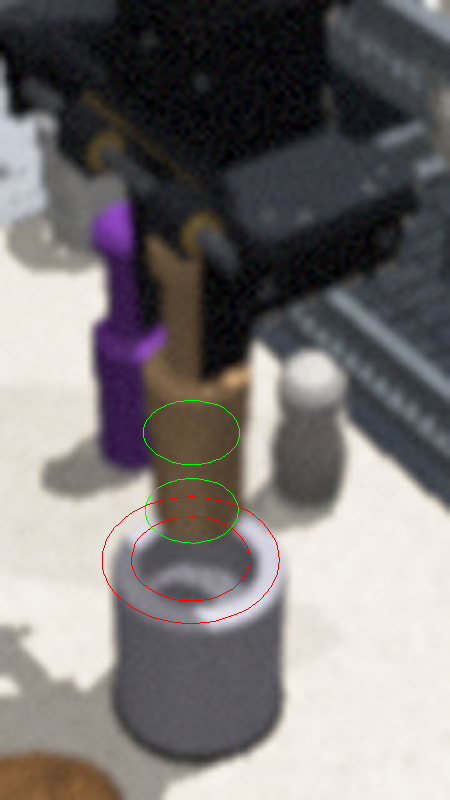

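View pics/t6c.png

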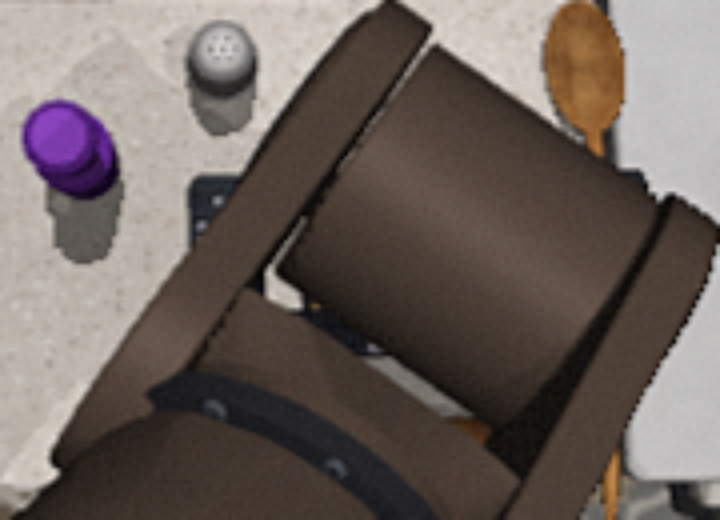

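```bash
python3 - <<'E'
from h import *
s=cv2.imread('pics/side0.png'); t=cv2.imread('pics/top0.png')
print('side col 308-311 mean profile rows 212-275')
for r in range(212,276): print(r, s[r,308:312].mean(0).round().astype(int), end=' | ')
print()
for z in (.09,0):
  for R in (.039,.026):
    P=np.array([proj('side',(.4717+R*np.cos(a),-.2654+R*np.sin(a),z)) for a in np.linspace(0,6.283,200)])
    print(z,R,P.min(0).round(1),P.max(0).round(1))
print([ (c,s[232,c].tolist()) for c in list(range(288,297))+list(range(322,332))])
print([ (c,s[250,c].tolist()) for c in list(range(288,297))+list(range(322,332))])
E
```

```text
side col 308-311 mean profile rows 212-275
212 [223 232 236] | 213 [225 233 237] | 214 [224 232 236] | 215 [223 231 236] | 216 [223 231 235] | 217 [222 230 235] | 218 [222 230 234] | 219 [223 230 234] | 220 [222 226 230] | 221 [222 220 224] | 222 [224 215 219] | 223 [216 202 205] | 224 [175 165 166] | 225 [123 116 116] | 226 [92 86 88] | 227 [90 84 87] | 228 [90 85 86] | 229 [89 84 85] | 230 [90 84 85] | 231 [93 88 89] | 232 [104  98  98] | 233 [130 122 123] | 234 [153 144 145] | 235 [156 146 148] | 236 [159 149 151] | 237 [158 148 150] | 238 [158 148 150] | 239 [160 150 151] | 240 [170 159 161] | 241 [200 188 189] | 242 [224 212 215] | 243 [228 218 220] | 244 [222 209 210] | 245 [188 177 179] | 246 [139 131 133] | 247 [103  97  98] | 248 [92 86 87] | 249 [91 85 86] | 250 [91 85 86] | 251 [92 86 85] | 252 [91 86 88] | 253 [90 84 85] | 254 [90 86 86] | 255 [92 84 87] | 256 [92 86 88] | 257 [92 85 87] | 258 [91 85 86] | 259 [92 86 88] | 260 [92 86 88] | 261 [92 86 88] | 262 [90 86 86] | 263 [91 85 87] | 264 [91 86 85] | 265 [92 86 87] | 266 [91 86 87] | 267 [92 86 86] | 268 [90 85 86] 
[... 476 characters left out ...]
96, [223, 209, 213]), (322, [209, 195, 198]), (323, [228, 215, 220]), (324, [230, 222, 223]), (325, [226, 216, 219]), (326, [219, 212, 216]), (327, [214, 218, 222]), (328, [222, 229, 234]), (329, [226, 234, 239]), (330, [225, 234, 239]), (331, [226, 233, 238])]
[(288, [222, 230, 235]), (289, [220, 230, 234]), (290, [218, 227, 233]), (291, [210, 223, 227]), (292, [177, 186, 195]), (293, [119, 123, 129]), (294, [84, 79, 79]), (295, [81, 76, 78]), (296, [84, 81, 81]), (322, [89, 84, 85]), (323, [92, 87, 87]), (324, [90, 85, 85]), (325, [107, 107, 107]), (326, [155, 161, 166]), (327, [210, 220, 227]), (328, [224, 231, 237]), (329, [223, 231, 234]), (330, [226, 234, 237]), (331, [226, 234, 238])]
```

```bash
python3 - <<'E'
from h import *
for f,xy,zf in (('side6',(.4705,-.2646),.1202),('side5',(.4597,-.091),.0153),('side0',(.4596,-.091),0)):
    s=cv2.imread(f'pics/{f}.png')
    P=np.array([proj('side',(xy[0]+.02*np.cos(a),xy[1]+.02*np.sin(a),zf)) for a in np.linspace(0,6.283,200)])
    cx,cy=P.mean(0); print(f,P.min(0).round(1),P.max(0).round(1))
    c=int(round(cx+1)); b=int(P[:,1].max())
    for r in range(b-6,b+6): print(r,s[r,c-1:c+2].mean(0).round().astype(int).tolist(),end=' ')
    print()
    r=int(cy-4)
    for cc in list(range(int(cx)-14,int(cx)-4))+list(range(int(cx)+6,int(cx)+15)): print(cc,s[r-1:r+2,cc].mean(0).round().astype(int).tolist(),end=' ')
    print('row',r)
E
```

```text
side6 [298.5 215.2] [317.1 228.1]
222 [62, 82, 103] 223 [60, 81, 100] 224 [59, 81, 101] 225 [61, 82, 102] 226 [61, 79, 99] 227 [69, 81, 97] 228 [79, 82, 91] 229 [86, 84, 87] 230 [88, 83, 84] 231 [91, 84, 85] 232 [100, 95, 95] 233 [125, 116, 119] 
293 [156, 165, 172] 294 [165, 175, 181] 295 [175, 186, 191] 296 [192, 202, 207] 297 [201, 211, 217] 298 [206, 218, 223] 299 [192, 205, 214] 300 [140, 152, 162] 301 [80, 93, 106] 302 [53, 71, 88] 313 [51, 69, 85] 314 [51, 67, 84] 315 [49, 66, 84] 316 [50, 69, 87] 317 [63, 80, 96] 318 [114, 128, 138] 319 [172, 185, 194] 320 [196, 207, 214] 321 [180, 191, 197] row 217
side5 [258.1 208.9] [273.8 219.5]
213 [58, 78, 97] 214 [57, 78, 97] 215 [56, 75, 95] 216 [58, 79, 98] 217 [59, 77, 97] 218 [66, 83, 100] 219 [87, 100, 111] 220 [108, 117, 122] 221 [117, 124, 128] 222 [120, 127, 132] 223 [132, 141, 145] 224 [156, 165, 171] 
252 [220, 228, 232] 253 [214, 223, 228] 254 [214, 224, 228] 255 [219, 227, 231] 256 [218, 226, 232] 257 [218, 227, 231] 258 [199, 211, 218] 259 [144, 156, 166] 260 [84, 98, 112] 261 [56, 76, 94] 272 [51, 70, 88] 273 [66, 82, 99] 274 [126, 140, 150] 275 [187, 200, 207] 276 [212, 224, 228] 277 [215, 225, 229] 278 [212, 222, 226] 279 [207, 218, 223] 280 [202, 213, 218] row 210
side0 [258.6 213.2] [274.1 223.8]
217 [58, 76, 95] 218 [54, 73, 93] 219 [57, 77, 97] 220 [56, 75, 95] 221 [56, 76, 93] 222 [59, 78, 96] 223 [86, 99, 112] 224 [126, 136, 144] 225 [170, 181, 187] 226 [206, 217, 222] 227 [221, 230, 234] 228 [223, 231, 236] 
252 [221, 230, 234] 253 [223, 231, 236] 254 [224, 231, 236] 255 [225, 232, 237] 256 [223, 231, 236] 257 [223, 231, 235] 258 [216, 227, 232] 259 [177, 190, 199] 260 [113, 126, 136] 261 [59, 76, 91] 272 [49, 68, 85] 273 [58, 75, 90] 274 [98, 111, 124] 275 [159, 172, 180] 276 [203, 216, 223] 277 [210, 221, 225] 278 [176, 187, 193] 279 [142, 151, 156] 280 [131, 139, 144] row 214
```

Emit:
step_arm:
  targets:
    - [0,-0.2,0.4,0,0,0]
    - [0,-0.2,1,0,0,0]
    - [0,-0.2,1.6,0,0,0]
    - [0,-0.2,2.1,0,0,0]
    - [0,-0.2,2.5,0,0,0]
    - [0,-0.2,2.5,0,0,0]
    - [0,-0.2,2.5,0,0,0]

```text
time: 11.53
tool_pos: [0.4705, -0.2667, 0.264]
ee_rot: [-0.001, -3.141, 0.002]
ft_force: [0.4, -0.4, -2.3]
finger_gap: 0.037
```

```bash
python3 - <<'E'
from h import *
s=bot.read_camera('side'); cv2.imwrite('pics/side7.png',s)
st=bot.sense();x,y,z=st['tool_pos'];print(st['tool_pos'],st['ft_force'],st['torque'])
cv2.imwrite('pics/s7c.png',cv2.resize(s[180:285,275:345],None,fx=7,fy=7,interpolation=cv2.INTER_CUBIC))
E
```

```text
[ 0.47056301 -0.26678669  0.26425397] [-0.1436046   0.79039683 -1.2544787 ] [ 0.04687589 -0.03323983  0.01058047]
```

View pics/s7c.png

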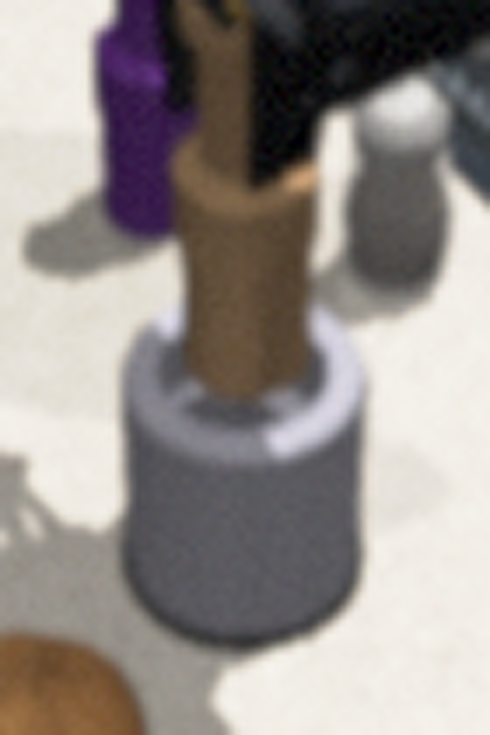

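In the side view the foot (centre about x=250 in the crop) sits inside the bore outline (rim centre about 247), with similar gaps. I'll correct by about 1 mm and descend in small steps.

Emit:
step_arm:
  targets:
    - [0.1,0,0.1,0,0,0]
    - [0.1,-0.05,0.3,0,0,0]
    - [0.1,-0.05,0.5,0,0,0]
    - [0.1,-0.05,0.7,0,0,0]
    - [0.1,-0.05,0.9,0,0,0]
    - [0.1,-0.05,0.9,0,0,0]

```text
time: 12.08
tool_pos: [0.4695, -0.2672, 0.2548]
ee_rot: [-0.001, -3.141, 0.001]
ft_force: [0.5, 0.2, -1.1]
finger_gap: 0.0366
```

Emit:
step_arm:
  targets:
    - [0,0,0.1,0,0,0]
    - [0,0,0.2,0,0,0]
    - [0,0,0.3,0,0,0]
    - [0,0,0.4,0,0,0]
    - [0,0,0.4,0,0,0]

```text
time: 12.5
tool_pos: [0.4694, -0.2672, 0.2506]
ee_rot: [-0.001, -3.141, 0.001]
ft_force: [0.2, -0.0, -1.6]
finger_gap: 0.0365
```

Emit:
step_arm:
  targets:
    - [0,0,0.1,0,0,0]
    - [0,0,0.2,0,0,0]
    - [0,0,0.3,0,0,0]
    - [0,0,0.3,0,0,0]

```text
time: 12.83
tool_pos: [0.4694, -0.2672, 0.2474]
ee_rot: [-0.001, -3.141, 0.001]
ft_force: [-0.2, -0.1, -1.9]
finger_gap: 0.0365
```

Emit:
step_arm:
  targets:
    - [0,0,0.1,0,0,0]
    - [0,0,0.2,0,0,0]
    - [0,0,0.3,0,0,0]
    - [0,0,0.3,0,0,0]

```text
time: 13.17
tool_pos: [0.4693, -0.2671, 0.2442]
ee_rot: [-0.001, -3.141, 0.001]
ft_force: [0.5, 0.3, -1.9]
finger_gap: 0.0367
```

Emit:
step_arm:
  targets:
    - [0,0,0.1,0,0,0]
    - [0,0,0.2,0,0,0]
    - [0,0,0.3,0,0,0]
    - [0,0,0.3,0,0,0]

```text
time: 13.5
tool_pos: [0.4693, -0.2671, 0.2409]
ee_rot: [-0.001, -3.14, 0.0]
ft_force: [0.6, -0.1, -2.1]
finger_gap: 0.0368
```

Emit:
step_arm:
  targets:
    - [0,0,0.1,0,0,0]
    - [0,0,0.2,0,0,0]
    - [0,0,0.3,0,0,0]
    - [0,0,0.3,0,0,0]

```text
time: 13.83
tool_pos: [0.4692, -0.2671, 0.2377]
ee_rot: [-0.001, -3.14, 0.0]
ft_force: [0.4, 0.3, -1.9]
finger_gap: 0.0367
```

Emit:
step_arm:
  targets:
    - [0,0,0.1,0,0,0]
    - [0,0,0.2,0,0,0]
    - [0,0,0.3,0,0,0]
    - [0,0,0.3,0,0,0]

```text
time: 14.17
tool_pos: [0.4692, -0.267, 0.2345]
ee_rot: [-0.001, -3.14, -0.0]
ft_force: [0.6, 0.4, -2.1]
finger_gap: 0.0367
```

Emit:
step_arm:
  targets:
    - [0,0,0.1,0,0,0]
    - [0,0,0.2,0,0,0]
    - [0,0,0.2,0,0,0]

```text
time: 14.42
tool_pos: [0.4694, -0.2672, 0.2328]
ee_rot: [-0.001, -3.141, 0.001]
ft_force: [0.2, 0.4, 3.9]
finger_gap: 0.0365
```

Contact is at about TCP z 0.234, with +6 N net. I'm pressing through the snap.

Emit:
step_arm:
  targets:
    - [0,0,0.05,0,0,0]
    - [0,0,0.1,0,0,0]
    - [0,0,0.1,0,0,0]

```text
time: 14.67
tool_pos: [0.4695, -0.2673, 0.2323]
ee_rot: [-0.001, -3.141, 0.001]
ft_force: [-0.4, 0.7, 5.7]
finger_gap: 0.0368
```

Emit:
step_arm:
  targets:
    - [0,0,0.1,0,0,0]
    - [0,0,0.2,0,0,0]
    - [0,0,0.2,0,0,0]

```text
time: 14.92
tool_pos: [0.4696, -0.2673, 0.2307]
ee_rot: [0.001, 3.141, -0.002]
ft_force: [-0.6, -1.0, 4.4]
finger_gap: 0.0368
```

Emit:
step_arm:
  targets:
    - [0,0,0.1,0,0,0]
    - [0,0,0.2,0,0,0]
    - [0,0,0.2,0,0,0]

```text
time: 15.17
tool_pos: [0.4695, -0.2672, 0.2283]
ee_rot: [-0.001, -3.142, 0.002]
ft_force: [0.3, -0.7, -2.1]
finger_gap: 0.0365
```

The force peaked and dropped to zero, so the sifter has probably snapped. I'll verify by gently feeling for the home stop near TCP z 0.224.

Emit:
step_arm:
  targets:
    - [0,0,0.1,0,0,0]
    - [0,0,0.2,0,0,0]
    - [0,0,0.2,0,0,0]

```text
time: 15.42
tool_pos: [0.4693, -0.2671, 0.2259]
ee_rot: [-0.001, -3.141, 0.001]
ft_force: [1.2, 0.5, -2.4]
finger_gap: 0.0364
```

Emit:
step_arm:
  targets:
    - [0,0,0.05,0,0,0]
    - [0,0,0.1,0,0,0]
    - [0,0,0.1,0,0,0]

```text
time: 15.67
tool_pos: [0.4693, -0.2671, 0.2247]
ee_rot: [-0.001, -3.141, 0.0]
ft_force: [-0.5, -0.6, -0.7]
finger_gap: 0.0365
```

Emit:
step_arm:
  targets:
    - [0,0,0.03,0,0,0]
    - [0,0,0.05,0,0,0]
    - [0,0,0.05,0,0,0]

```text
time: 15.92
tool_pos: [0.4693, -0.2671, 0.2242]
ee_rot: [-0.001, -3.141, 0.0]
ft_force: [-0.1, -0.1, -2.8]
finger_gap: 0.0366
```

Emit:
step_arm:
  targets:
    - [0,0,0.03,0,0,0]
    - [0,0,0.05,0,0,0]
    - [0,0,0.05,0,0,0]

```text
time: 16.17
tool_pos: [0.4694, -0.2671, 0.2238]
ee_rot: [-0.001, -3.141, 0.001]
ft_force: [-0.4, -0.4, -1.5]
finger_gap: 0.0367
```

Emit:
step_arm:
  targets:
    - [0,0,0.03,0,0,0]
    - [0,0,0.05,0,0,0]
    - [0,0,0.05,0,0,0]

```text
time: 16.42
tool_pos: [0.4694, -0.2672, 0.2235]
ee_rot: [-0.001, -3.141, 0.001]
ft_force: [1.6, -0.0, 2.8]
finger_gap: 0.0369
```

The home stop is felt at 0.2236, about 10 mm below first contact, so the sifter is clipped. I'm withdrawing straight up.

Emit:
step_arm:
  targets:
    - [0,0,-0.2,0,0,0]
    - [0,0,-0.7,0,0,0]
    - [0,0,-1.4,0,0,0]
    - [0,0,-2.2,0,0,0]
    - [0,0,-3,0,0,0]
    - [0,0,-4,0,0,0]
    - [0,0,-5,0,0,0]
    - [0,0,-6,0,0,0]
    - [0,0,-6.8,0,0,0]
    - [0,0,-6.8,0,0,0]

```text
time: 17.25
tool_pos: [0.4698, -0.2673, 0.2935]
ee_rot: [0.001, 3.14, -0.004]
ft_force: [-1.4, -0.7, -1.7]
finger_gap: 0.0365
```

```bash
python3 - <<'E'
from h import *
print(row((.4596,-.092,.290),90))
s=bot.read_camera('side'); cv2.imwrite('pics/side8.png',s)
cv2.imwrite('pics/s8c.png',cv2.resize(s[140:285,275:345],None,fx=4,fy=4,interpolation=cv2.INTER_CUBIC))
E
```

```text
(array([ 1.03, 17.53,  0.31]), array([-0.14,  0.12, -0.04]))
```

View pics/s8c.png

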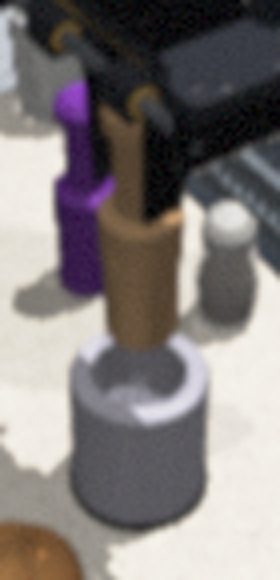

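The tamper is out and upright, and the sifter now lies deeper in the neck. I'm moving back to the original spot.

Emit:
step_arm:
  targets:
    - [0,1,0,0,0,0]
    - [0.1,2.5,0,0,0,0]
    - [0.3,4.5,0,0,0,0]
    - [0.4,7,0,0,0,0]
    - [0.6,9.5,0,0,0,0]
    - [0.7,12,0,0,0,0]
    - [0.9,14.3,0,0,0,0]
    - [1,16,0,0,0,0]
    - [1,17,0,0,0,0]
    - [1,17.5,0,0,0,0]

```text
time: 18.13
tool_pos: [0.4593, -0.0903, 0.292]
ee_rot: [-0.002, 3.141, -0.002]
ft_force: [0.6, -0.5, -2.2]
finger_gap: 0.0367
```

Emit:
step_arm:
  targets:
    - [0,0,0.3,0,0,0]
    - [0,0,1,0,0,0]
    - [0,0,2.4,0,0,0]
    - [0,0,4,0,0,0]
    - [0,0,6,0,0,0]
    - [0,0,8,0,0,0]
    - [0,0,9.5,0,0,0]
    - [0,0,10.5,0,0,0]
    - [0,0,11,0,0,0]
    - [0,0,11,0,0,0]

```text
time: 18.97
tool_pos: [0.459, -0.091, 0.1806]
ee_rot: [0.0, -3.14, 0.001]
ft_force: [-0.2, -0.6, -2.1]
finger_gap: 0.0365
```

```bash
python3 - <<'E'
from h import *
print(row((.4596,-.092,.170),90), bot.sense()['ft_force'])
s=bot.read_camera('side'); cv2.imwrite('pics/side9.png',s)
cv2.imwrite('pics/s9c.png',cv2.resize(s[130:240,230:330],None,fx=6,fy=5,interpolation=cv2.INTER_CUBIC))
E
```

```text
(array([-0.06, -0.1 ,  1.06]), array([-0.04, -0.1 ,  0.  ])) [-0.1724094  -0.61045671 -2.14585597]
```

View pics/s9c.png

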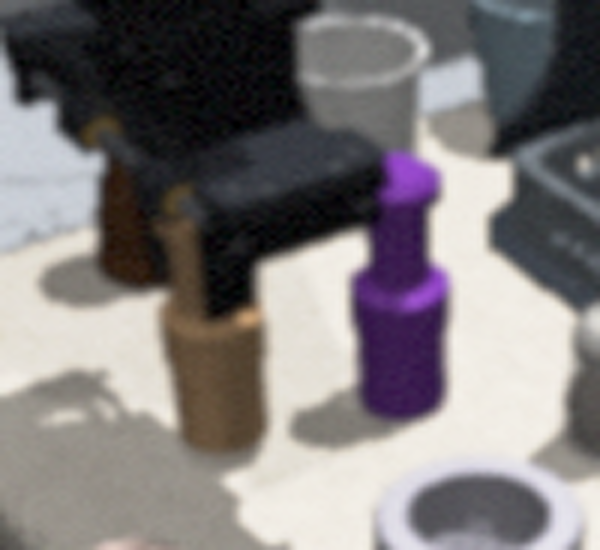

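The tamper is upright about 1 cm above the worktop. I'm lowering and feeling for contact.

Emit:
step_arm:
  targets:
    - [0,0,0.3,0,0,0]
    - [0,0,0.6,0,0,0]
    - [0,0,0.9,0,0,0]
    - [0,0,0.9,0,0,0]

```text
time: 19.35
tool_pos: [0.4592, -0.091, 0.1722]
ee_rot: [0.0, -3.141, 0.002]
ft_force: [-0.1, -0.2, -2.7]
finger_gap: 0.0368
```

Emit:
step_arm:
  targets:
    - [0,0,0.05,0,0,0]
    - [0,0,0.1,0,0,0]
    - [0,0,0.1,0,0,0]

```text
time: 19.6
tool_pos: [0.4592, -0.091, 0.1713]
ee_rot: [0.001, -3.141, 0.002]
ft_force: [0.7, -0.6, -1.7]
finger_gap: 0.0364
```

Emit:
step_arm:
  targets:
    - [0,0,0.05,0,0,0]
    - [0,0,0.1,0,0,0]
    - [0,0,0.1,0,0,0]

```text
time: 19.85
tool_pos: [0.4592, -0.091, 0.1702]
ee_rot: [0.0, -3.141, 0.002]
ft_force: [0.2, 0.2, -1.5]
finger_gap: 0.0368
```

Emit:
step_arm:
  targets:
    - [0,0,0.05,0,0,0]
    - [0,0,0.1,0,0,0]
    - [0,0,0.1,0,0,0]

```text
time: 20.1
tool_pos: [0.4592, -0.0909, 0.1692]
ee_rot: [0.0, -3.141, 0.002]
ft_force: [-1.3, 0.3, -2.1]
finger_gap: 0.0364
```

Emit:
step_arm:
  targets:
    - [0,0,0.05,0,0,0]
    - [0,0,0.05,0,0,0]
    - [0,0,0.05,0,0,0]

```text
time: 20.35
tool_pos: [0.4595, -0.091, 0.1691]
ee_rot: [-0.0, 3.141, -0.002]
ft_force: [-0.3, -0.4, 6.2]
finger_gap: 0.0368
```

Emit:
step_arm:
  targets:
    - [0,0,0.05,0,0,0]
    - [0,0,0.05,0,0,0]
    - [0,0,0.05,0,0,0]

```text
time: 20.6
tool_pos: [0.4597, -0.0911, 0.169]
ee_rot: [-0.0, 3.14, -0.003]
ft_force: [-1.0, 0.6, 6.8]
finger_gap: 0.0368
```

The foot is on the worktop with a net +8 N. I'm releasing, opening in two stages.

Emit:
step_arm:
  targets:
    - [0,0,0,0,0,0]
    - [0,0,0,0,0,0]
    - [0,0,0,0,0,0]
    - [0,0,0,0,0,0]
    - [0,0,0,0,0,0]
  hand: 125

```text
time: 21.02
tool_pos: [0.4597, -0.0911, 0.169]
ee_rot: [-0.0, 3.14, -0.003]
ft_force: [0.6, -0.3, 0.3]
finger_gap: 0.0484
```

Emit:
step_arm:
  targets:
    - [0,0,0,0,0,0]
    - [0,0,0,0,0,0]
    - [0,0,0,0,0,0]
    - [0,0,0,0,0,0]
    - [0,0,0,0,0,0]
    - [0,0,0,0,0,0]
    - [0,0,0,0,0,0]
    - [0,0,0,0,0,0]
  hand: 0

```text
time: 21.68
tool_pos: [0.4597, -0.0911, 0.169]
ee_rot: [-0.0, 3.14, -0.003]
ft_force: [-0.2, -0.4, -0.0]
finger_gap: 0.0936
```

```bash
python3 - <<'E'
from h import *
s=bot.read_camera('side'); cv2.imwrite('pics/side10.png',s)
cv2.imwrite('pics/s10c.png',cv2.resize(s[130:240,230:330],None,fx=6,fy=5,interpolation=cv2.INTER_CUBIC))
E
```

```text
(no output)
```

View pics/s10c.png

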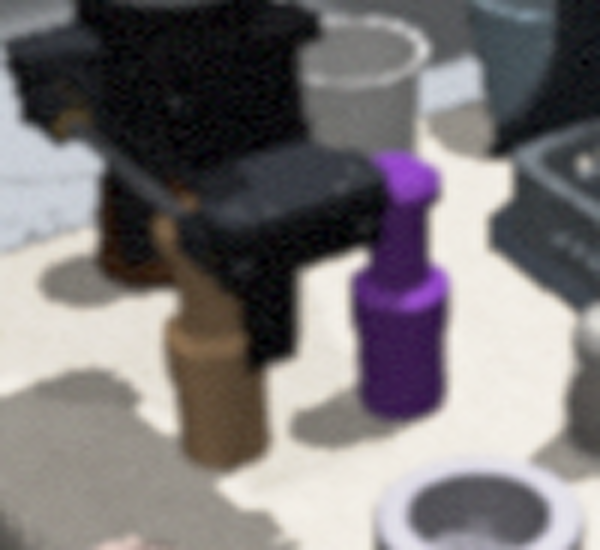

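The tamper stands free and the fingers are open. I'm raising straight up, then moving aside to look.

Emit:
step_arm:
  targets:
    - [0,0,-0.5,0,0,0]
    - [0,0,-1.5,0,0,0]
    - [0,0,-3,0,0,0]
    - [0,0,-5,0,0,0]
    - [0,0,-7,0,0,0]
    - [0,0,-9,0,0,0]
    - [0,0,-11,0,0,0]
    - [0,0,-12.5,0,0,0]
    - [0,0,-12.5,0,0,0]

```text
time: 22.48
tool_pos: [0.4601, -0.091, 0.2969]
ee_rot: [-0.001, 3.136, -0.005]
ft_force: [-0.9, -0.4, -0.7]
finger_gap: 0.095
```

Emit:
step_arm:
  targets:
    - [0.2,3,0,0,0,0]
    - [0.4,6,0,0,0,0]
    - [0.7,9.5,0,0,0,0]
    - [1,13,0,0,0,0]
    - [1.4,16.5,0,0,0,0]
    - [1.8,20,0,0,0,0]
    - [2.3,23.5,0,0,0,0]
    - [2.8,27,0,0,0,0]
    - [3.3,30,0,0,0,0]
    - [3.7,33,0,0,0,0]

```text
time: 23.32
tool_pos: [0.4221, 0.2406, 0.2951]
ee_rot: [-0.001, 3.136, -0.006]
ft_force: [0.4, -0.2, 0.6]
finger_gap: 0.0952
```

```bash
python3 - <<'E'
from h import *
for n in('top','side'): cv2.imwrite(f'pics/{n}11.png',bot.read_camera(n))
t=cv2.imread('pics/top11.png');s=cv2.imread('pics/side11.png')
a=cv2.resize(t[150:290,160:380],None,fx=3.6,fy=3.6);b=cv2.resize(s[125:285,220:350],None,fx=3.7,fy=3.7)
cv2.imwrite('pics/t11c.png',a);cv2.imwrite('pics/s11c.png',b)
E
```

```text
(no output)
```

View pics/t11c.png

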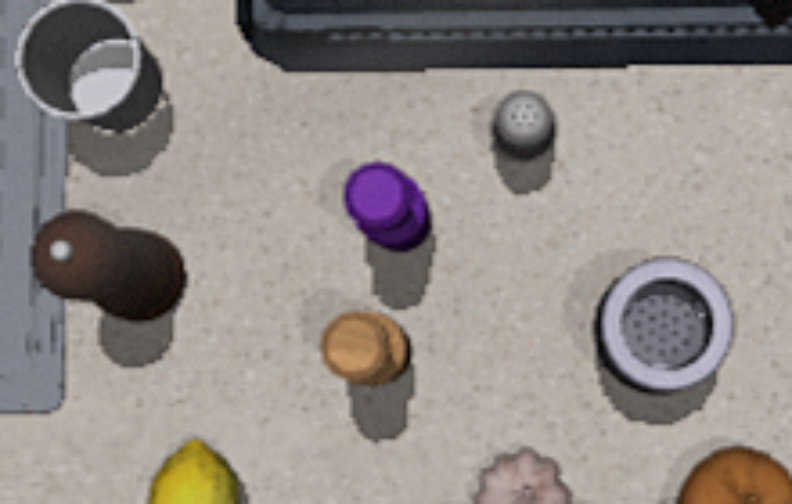

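View pics/s11c.png

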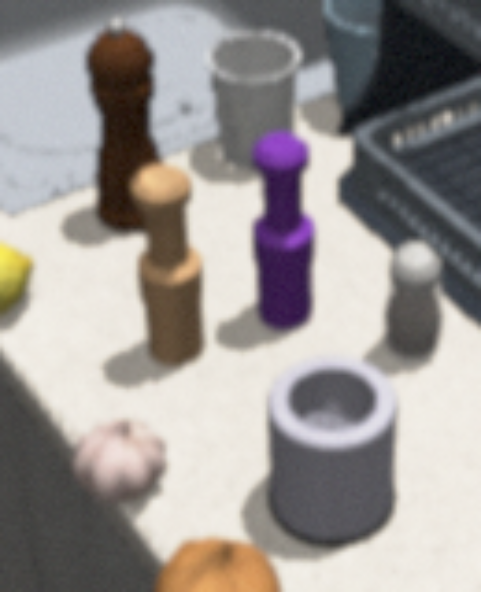

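Both views show everything standing as before, the sifter deeper in the neck and the tamper upright. I'll check whether the bystanders moved before handing in.

```bash
python3 - <<'E'
from h import *
for n,bx in (('top',{'mill':(165,205,212,243),'beaker':(163,146,208,190),'salt':(294,172,318,198),'purple':(252,193,282,222),'shaker':(323,218,367,262)}),('side',{'mill':(243,128,264,188),'beaker':(275,130,302,172),'salt':(322,188,342,222)})):
    a=cv2.imread(f'pics/{n}0.png',0).astype(np.float32);b=cv2.imread(f'pics/{n}11.png',0).astype(np.float32)
    for k,(x0,y0,x1,y1) in bx.items():
        A=a[y0:y1,x0:x1];B=b[y0:y1,x0:x1]
        print(n,k,np.round(cv2.phaseCorrelate(A,B,cv2.createHanningWindow(A.shape[::-1],cv2.CV_32F))[0],2),np.abs(A-B).mean().round(1))
E
```

```text
top mill [-0.46  0.37] 4.8
top beaker [0.54 0.47] 2.2
top salt [0.33 0.33] 5.5
top purple [0.09 0.05] 2.3
top shaker [0.53 0.22] 4.1
side mill [-0.01  0.02] 3.7
side beaker [0.59 0.48] 2.3
side salt [ 0.02 -0.57] 2.8
```

```bash
python3 - <<'E'
from plant import bot
print(bot.sense()['time'],bot.sign_off())
E
```

```text
the job is handed in; nothing more can be done
23.4167 None
```

I pressed the sifter home with the wooden tamper, stood the tamper upright back on its original spot, clear of the shaker, and handed the job in at 23.4 s.

- **Snap:** The sifter gave first contact at a TCP height of about 0.234 m. The force peaked at about 8 N net in the readings, then dropped to zero. I felt the stop again at 0.2236 m, about 10 mm lower, at about 5 N net. After I withdrew, the side view showed the sifter deeper in the neck.
- **Force limit:** I only have readings at the end of each move, and none came near 25 N.
- **Grip:** I meant to grip the tamper by its waist, but the fingers stopped at 37 mm at three heights instead of closing to 28 mm. I take that to mean they closed on the 38 mm knob. A test lift held, so I used that grip. The tamper stayed upright and did not noticeably slip.
- **Camera disagreement:** The two views disagreed by about 3–5 mm on the shaker's position. I took a compromise and corrected it by eye in the side view; the foot entered the bore with no noticeable side force.
- **Bystanders:** The mill, beaker and salt shaker look unmoved in the last pictures. The image comparison gave shifts of up to about 0.7 px, similar to the 0.6 px it gave for the fixed shaker, so it cannot show shifts of about 1 mm or less.

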